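Load a tube rack into the reader through its swing gate

ROBOT

A 6-joint arm with a two-finger parallel gripper is mounted at the origin on the work surface. World frame = base frame: x ahead of the robot, y to its left, z up, the work surface at z = 0. Lengths are in m, angles in rad, forces in N, time in s.
With the tool pointing down it reaches from about 0.3 to 0.875 m from the base axis. Payload 6.4 kg.
Tool frame: the origin (TCP) lies on the centre line of the jaws, within the pads' length; the fingertips stand ctrl.tcp_to_tips ahead of it and the grasp point (between the pads) is the TCP (ctrl.tcp_to_tips is the distance from the TCP to the fingertips, in m); x points along the fingers, z is the direction in which the jaws open and shut, and the axes are right-handed (so a half turn about x gives the same grasp; the last joint's range is limited). The gripper opens to 85 mm and grips with 20 to 120 N. Pads are 22 mm wide; open, the fingers measure 114 mm over their backs; the gripper's body (76 mm by 85 mm) begins 54 mm behind the grasp point. The pads swing forward as they close: fully open they stand 13 mm farther back than shut.
Start: joints at [-1.335, 0.181, 1.607, -0, 1.354, -0.206], TCP at [0.246, -0.52, 0.25] pointing down, gripper open.
Joint ranges: [-2.99, 2.99], [-0.89, 2.07], [0.3, 2.58], [-1.14, 4.28], [0, 2.63], [-3.12, 3.12]. Speed limits (rad/s): [2.57, 2.57, 3.01, 3.14, 3.14, 3.14].

INTERFACE

Orientations are given as a unit quaternion [w, x, y, z].
In Python, from cell import get_state, cams, job, ctrl gives the robot as it stands. The module is installed in compiled form; this text tells all that it offers.
- The arm moves only by the tool carry_out, never from a script. Its argument "steps" is a list that holds one entry, the list of rows, each a list of 5 numbers: the shift along the tool's x, y, z in mm, then the turn about the tool's x in degrees, then the opening, from -1 (shut) to 1 (fully open). A call has 1 to 5 rows; each row shifts and turns the commanded pose from where the row before left it, along the tool's axes as they then stand; what a row does not reach is not made up. A row lasts 1/10 s, in which the tool goes at most 50 mm and 8.59 degrees, less where a joint would pass 70% of its speed; a pose out of reach is approached as far as the arm can. A call is refused whole if a number of a shift passes 50 or a number of a turn 8.59, either way. A call with a gripper value outside its range is refused whole. The fingers move at their own pace and stop on an object; the grip force is fixed at half the most. Time passes only in rows, so rows that do not move let the fingers close. It gives the time, the measured TCP pose, the force and the opening at its end, in the units of the state.
- get_state(): the state, without advancing time (a new reading comes with each control period).
- cams.read_camera(name): name is "scene" or "top" or "wrist"; returns a dict with "image" (400x640x3 uint8, blue, green, red), "mtx" (3x3 intrinsics, pixels), "dist" ([k1, k2, p1, p2, k3] as OpenCV has them; the pictures are not rectified), "rvec" (rotation vector, rad) and "tvec" (3), from world to camera coordinates, as OpenCV has them; the wrist camera has in their place "mount" (4x4, takes a point from camera to tool coordinates, whose origin is the TCP and whose axes are the tool frame's). Camera axes: x right, y down, z forward; pixel columns grow to the right and rows downward; lengths in m; the calibration is good to about 2 mm. A picture is of the moment at which its call begins: read the wrist's pose just before it. There is no depth.
- job.sign_off(): hands the job in, once; it reports no verdict.
The state is a dict: "t": time; "joint_positions": joint angles; "dq": joint speeds; "joint_torque": joint torques, N m; "tcp_pos": TCP position; "eef_rot": TCP orientation; "wrist_force": force on the tool from outside, world axes, zero at the start; "ft_torque": the same for the moment, N m; "width": finger opening in m.
Only numpy, scipy, OpenCV 4.12 (cv2) and the standard library are available. Lean on these libraries where they do the work, as an engineer would, in place of code of your own. Each camera call takes 0.05 s, during which the arm holds its last target.

TASK

Load the rack that holds the five capped tubes into the tube reader: stand it in the open mouth of the lane in front of the shut swing gate, then slide it along the lane floor, through the gate and on under the reading head until it is fully home, touching the end stop. The stop is set by hand and only lightly clamped, so feel for it and do not shove it out of its setting. Let go, leave the gate shut behind the rack, and leave the empty rack and everything else on the bench where it is.

Things in the scene. Friction and masses are not known exactly. Their poses are not given: they have to be found in the camera images.
- tube_rack: The rack to load: white five-place tube rack, 130 long (x) x 24 wide (y) x 50 high (z) mm, with five grey-capped clear tubes in a row, their tops 72 mm above its underside; 0.15 to 0.3 kg. Either end may go first. Flat solid end walls; solid sides from 28 to 50 mm above the underside, to grip across the 24 mm. Origin: centre of its underside; it stands on the bench, z up.
- empty_rack: A second rack of the same shape and size but with no tubes in it (50 mm high, five dark holes on top). Not to be moved. Origin: centre of its underside.
- loader: Tube reader with its rack lane, fixed. Racks travel along its +x; origin on the bench below the middle of the shut gate; z up. White base x -165 to 235, y -46 to 46 mm; its top, the lane floor, is 12 mm above the bench. Lane between two rails 30 mm apart inside (y -15 to 15), tops 26 mm above the bench, from x = -135 to 225; the +y rail is cut back for the gate from x = -6 to 46.
- lane_mouth (a point): On the lane floor, middle line, where the straight rails begin: x = -135 mm in the reader's frame, 12 mm above the bench. Before it, x -165 to -135, the rails flare out to a mouth 50 mm wide. Axes as the reader's.
- gate_mid (a point): On the lane floor, middle line, under the shut gate: x = 0, y = 0 in the reader's frame, 12 mm above the bench. Axes as the reader's.
- head (a point): Middle of the reading head's top: a grey and white bridge over the lane from x = 112 to 165, y -48 to 48 mm in the reader's frame, opening 48 mm wide, underside 93 mm and top (this point) 117 mm above the bench.
- gate (a joint): Swing gate: steel leaf across the lane, 35 mm long, 3 thick, 13 to 26 mm above the bench, on an upright pin 22 mm to +y of the lane's middle. Radians: 0 shut, up to 1.45 as a rack moving along +x pushes it open (0.5 to 2 N). A light spring swings it shut once the rack's rear end is 40 mm past it. It does not open the other way.
- end_stop (a joint): How far (m) the end stop has been shoved back: 0 at first. An aluminium block across the lane beyond the head, top 51 mm above the bench, black thumbscrew on it. Set by hand, not measured: its face is somewhere from x = 172 to 200 mm in the reader's frame (a rack at the stop has its rear end at 42 to 70). It gives way to pushes over about 15 N; the rack itself slides with 1 to 4 N.
- rack_button (a joint): Small black rack-sensing button, 8 mm across, in the middle of the end stop's face, 28 mm above the bench: 0 when out (it stands 3 mm proud of the face), 0.003 m when the rack touches the stop. Its spring is very light (under 0.3 N), not enough to be felt.
- dish_a: Lidded Petri dish, 90 mm across, 16 mm high, right of the reader. Not to be moved. Origin: centre of its underside, as for all the loose things below.
- dish_b: Lidded Petri dish of the same size, on the left. Not to be moved.
- beaker: Clear plastic beaker, 90 mm across, 110 mm high, behind the reader. Not to be moved.
- tip_box: Dark pipette-tip box, 122 x 82 x 62 mm, behind the reader. Not to be moved.
- big_tube: Large capped tube standing upright, 31 mm across, 115 mm high, on the left near the robot. Not to be moved.
- pen: Black marker pen lying on the bench, 135 mm long, 11 mm thick, on the right near the robot. Not to be moved.
- pipette: Hand pipette lying on the bench, 250 mm long, 26 mm thick, on the left; origin under its body. Not to be moved.
- spreader: Thin plastic cell spreader lying flat, 170 mm long, 5 mm thick, at the back right. Not to be moved.
Mind the look-alikes: they are no part of the job. Leave any turquoise look-alike of the tube_rack alone.

How it is judged:
By the outcome, as a careful person would: the job done as asked, in the order asked, and still so for the second after the job is handed in, with the robot touching nothing.
It also fails if it takes over 58 s, if anything falls off the work surface, if the arm or the gripper's body presses on something with over 40 N, if the wrist force passes 120 N, or if a joint passes its speed limit or range.

## Working session

There is one attempt and no reset: what is moved stays moved. The work goes in short steps, Python scripts to look and compute and a tool call to move; the robot and the scene stay as the last step left them, time stands still between calls to the robot, and variables do not carry over. Pictures are saved under pics/ and viewed, and the job is handed in when it is done.

Besides the shell and the picture viewer there is one more tool, called after "Emit:" by a JSON object that holds its "op" and its "data", one argument or row to a line. carry_out: Moves the arm, as the interface text tells. Its arguments: {"type":"object","properties":{"steps":{"type":"array"}},"required":["steps"]}

```bash
mkdir -p pics; ls; python3 - <<'E'
from cell import get_state, cams, job, ctrl
import cv2
s=get_state(); print(s, ctrl.tcp_to_tips)
for n in ("scene","top","wrist"):
    c=cams.read_camera(n); cv2.imwrite(f"pics/a_{n}.png",c["image"])
    print(n,{k:v for k,v in c.items() if k!="image"})
E
```

```text
pics
{'t': 0.0, 'joint_positions': array([-1.33527094e+00,  1.81532386e-01,  1.60802999e+00,  2.39843831e-05,
        1.35380247e+00, -2.06297146e-01]), 'dq': array([-0.00060372, -0.00031546,  0.00061969, -0.00034798,  0.00112904,
        0.00103001]), 'joint_torque': array([ 1.25707279e-04, -4.44869864e+01, -3.51337337e+01, -3.11336653e-04,
        9.22640786e-03,  1.68315512e-05]), 'tcp_pos': array([ 0.24576052, -0.51924786,  0.24937837]), 'eef_rot': array([ 0.59696359,  0.37873354,  0.597851  , -0.37784861]), 'wrist_force': array([ 0.47282087, -0.0177067 ,  0.58282349]), 'ft_torque': array([ 0.00247096, -0.01145814,  0.00271781]), 'width': 0.08548275903945} 0.019
scene {'mtx': array([[508.93841148,   0.        , 324.92219366],
       [  0.        , 508.93841148, 189.64179724],
       [  0.        ,   0.        ,   1.        ]]), 'dist': array([0.04334709, 0.        , 0.        , 0.        , 0.        ]), 'rvec': array([ 2.00536489,  1.40093027, -0.55493313]), 'tvec': array([-0.29890864, -0.28539912,  1.92319899])}
top {'mtx': array([[450.13512271,   0.        , 312.81753194],
    
[... 192 characters left out ...]
ray([ 2.18179837, -2.19589555,  0.05445787]), 'tvec': array([0.11961516, 0.53141123, 1.71454872])}
wrist {'mtx': array([[287.8940562 ,   0.        , 321.41687163],
       [  0.        , 287.8940562 , 201.14380036],
       [  0.        ,   0.        ,   1.        ]]), 'dist': array([-0.00073909,  0.        ,  0.        ,  0.        ,  0.        ]), 'mount': array([[-1.33558997e-03, -3.22345251e-01,  9.46621231e-01,
        -1.23871578e-01],
       [ 4.58273111e-04, -9.46622173e-01, -3.22344925e-01,
         8.31032743e-02],
       [ 9.99999003e-01,  3.29040720e-06,  1.41202124e-03,
         1.30639054e-04],
       [ 0.00000000e+00,  0.00000000e+00,  0.00000000e+00,
         1.00000000e+00]])}
```

View pics/a_scene.png

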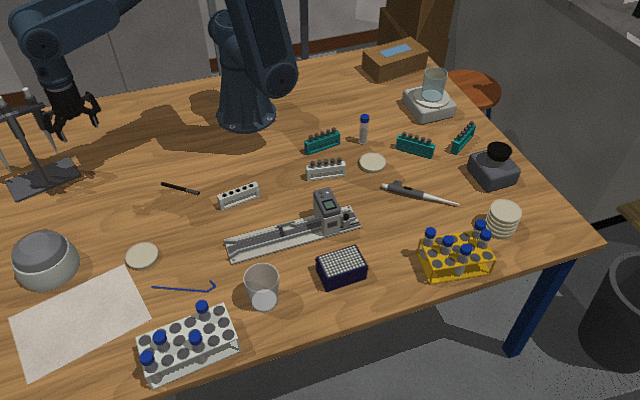

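View pics/a_top.png

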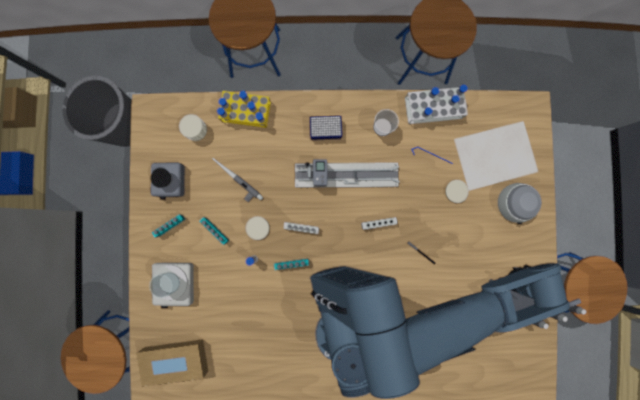

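View pics/a_wrist.png

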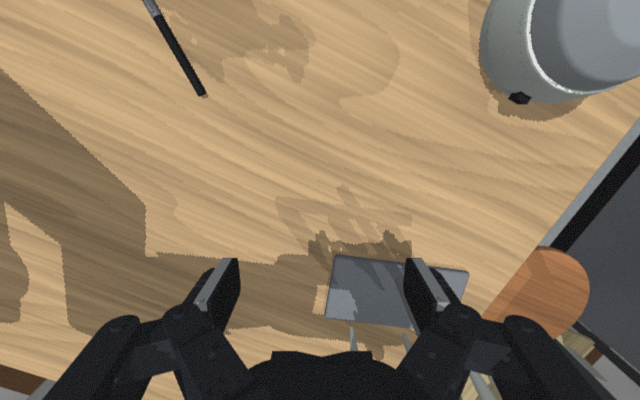

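```bash
cat > h.py <<'E'
import numpy as np, cv2
from scipy.spatial.transform import Rotation as R
def ray(c,uv,T=None):
    """returns origin,dir in world"""
    p=cv2.undistortPoints(np.array([[uv]],float),c["mtx"],c["dist"])[0,0]
    d=np.array([p[0],p[1],1.])
    if "mount" in c:
        M=T@c["mount"]; return M[:3,3], M[:3,:3]@d
    Rm=cv2.Rodrigues(c["rvec"])[0]
    return -Rm.T@c["tvec"], Rm.T@d
def onz(c,uv,z,T=None):
    o,d=ray(c,uv,T); return o+d*(z-o[2])/d[2]
def tool(s):
    q=s["eef_rot"]; T=np.eye(4); T[:3,:3]=R.from_quat([q[1],q[2],q[3],q[0]]).as_matrix(); T[:3,3]=s["tcp_pos"]; return T
def proj(c,P,T=None):
    P=np.atleast_2d(np.array(P,float))
    if "mount" in c:
        M=np.linalg.inv(T@c["mount"]); rv=cv2.Rodrigues(M[:3,:3])[0]; tv=M[:3,3]
    else: rv,tv=c["rvec"],c["tvec"]
    return cv2.projectPoints(P,rv,tv,c["mtx"],c["dist"])[0][:,0]
E
python3 - <<'E'
import cv2
a=cv2.imread("pics/a_top.png")
cv2.imwrite("pics/b_top.png",cv2.resize(a[145:245,280:410],None,fx=6,fy=6,interpolation=cv2.INTER_CUBIC)[:600,:780])
a=cv2.imread("pics/a_scene.png")
cv2.imwrite("pics/b_scene.png",cv2.resize(a[145:270,210:375],None,fx=4.8,fy=4.8,interpolation=cv2.INTER_CUBIC))
E
```

```text
(no output)
```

View pics/b_top.png

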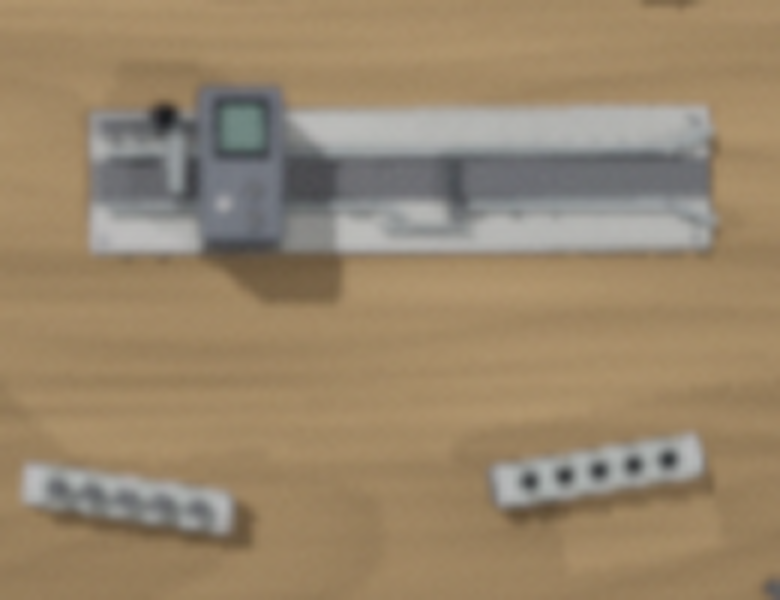

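View pics/b_scene.png

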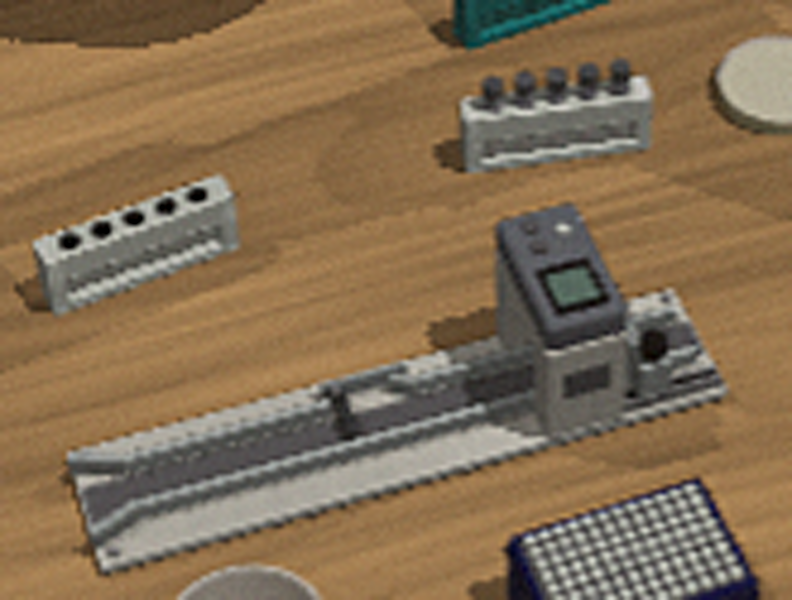

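```bash
python3 - <<'E'
from cell import get_state, cams
from h import *
c=cams.read_camera("top"); 
f=lambda u,v,ox=280,oy=145,k=6:((u+.5)/k-.5+ox,(v+.5)/k-.5+oy)
print("base");
P=np.array([onz(c,f(*p),.012) for p in [(91,110),(710,105),(712,250),(91,252)]]);print(P.round(4))
# dims
print(np.linalg.norm(P-np.roll(P,-1,0),axis=1))
print("rack")
Q=np.array([onz(c,f(*p),.05) for p in [(25,464),(236,492),(230,535),(20,505)]]);print(Q.round(4),Q.mean(0))
print(np.linalg.norm(Q-np.roll(Q,-1,0),axis=1))
s=cams.read_camera("scene")
g=lambda u,v:f(u,v,210,145,4.8)
print("scene base");B=np.array([onz(s,g(*p),.012) for p in [(672,290),(68,452),(103,571),(725,388)]]);print(B.round(4))
E
```

```text
base
[[ 0.662   0.1854  0.012 ]
 [ 0.6628 -0.2149  0.012 ]
 [ 0.5688 -0.2144  0.012 ]
 [ 0.57    0.1857  0.012 ]]
[0.40027831 0.0940909  0.40009737 0.09192964]
rack
[[0.4341 0.2258 0.05  ]
 [0.4158 0.0938 0.05  ]
 [0.389  0.0977 0.05  ]
 [0.4085 0.2291 0.05  ]] [0.41186062 0.16158582 0.05      ]
[0.13334097 0.02712251 0.1328094  0.02584162]
scene base
[[ 0.5734  0.1879  0.012 ]
 [ 0.5722 -0.2092  0.012 ]
 [ 0.6662 -0.2093  0.012 ]
 [ 0.6616  0.1876  0.012 ]]
```

```bash
cat >> h.py <<'E'
def yaw(T): return np.degrees(np.arctan2(T[1,2],T[0,2]))  # heading of tool z in world
def delta(T,p,yw):
    """tool-frame shift mm to world p, and turn about tool x (deg) to get heading yw"""
    d=T[:3,:3].T@(np.array(p)-T[:3,3])*1000
    t=-(yw-yaw(T)); t=(t+180)%360-180   # tool x down -> sign flip
    return d.round(1),round(t,2)
E
python3 - <<'E'
from cell import get_state
from h import *
T=tool(get_state());print(T.round(3),yaw(T)); print(delta(T,[.41,.16,.25],-8.2),delta(T,[.41,.16,.25],171.8))
E
```

```text
[[-0.     0.904  0.428  0.246]
 [ 0.001  0.428 -0.904 -0.52 ]
 [-1.     0.    -0.001  0.25 ]
 [ 0.     0.     0.     1.   ]] -64.68617666113508
(array([ 3.000e-01,  4.390e+02, -5.441e+02]), np.float64(-56.49)) (array([ 3.000e-01,  4.390e+02, -5.441e+02]), np.float64(123.51))
```

Emit:
{"op": "carry_out", "data": {
  "steps": [
    [[0,29.3,-36.3,0,1],[0,29.3,-36.3,0,1],[0,29.3,-36.3,0,1],[0,29.3,-36.3,0,1],[0,29.3,-36.3,0,1]]
  ]
}}

```text
t: 0.75
tcp_pos: [0.3007, -0.2913, 0.2501]
eef_rot: [0.597, 0.379, 0.597, -0.378]
wrist_force: [0.5, 0.5, -0.2]
width: 0.0855
```

Emit:
{"op": "carry_out", "data": {
  "steps": [
    [[0,29.3,-36.3,0,1],[0,29.3,-36.3,0,1],[0,29.3,-36.3,0,1],[0,29.3,-36.3,0,1],[0,29.3,-36.3,0,1]]
  ]
}}

```text
t: 1.25
tcp_pos: [0.3555, -0.0646, 0.2506]
eef_rot: [0.598, 0.379, 0.597, -0.378]
wrist_force: [1.0, 0.0, -0.6]
width: 0.0856
```

Emit:
{"op": "carry_out", "data": {
  "steps": [
    [[0,29.3,-36.3,0,1],[0,29.3,-36.3,0,1],[0,29.3,-36.3,0,1],[0,29.3,-36.3,0,1],[0,29.3,-36.3,0,1]]
  ]
}}

```text
t: 1.75
tcp_pos: [0.4104, 0.1625, 0.2506]
eef_rot: [0.598, 0.378, 0.597, -0.378]
wrist_force: [1.2, -0.4, 0.7]
width: 0.0854
```

Emit:
{"op": "carry_out", "data": {
  "steps": [
    [[0,0,0,-8.07,1],[0,0,0,-8.07,1],[0,0,0,-8.07,1],[0,0,0,-8.07,1],[0,0,0,-8.07,1]]
  ]
}}

```text
t: 2.25
tcp_pos: [0.4102, 0.1605, 0.2502]
eef_rot: [0.692, 0.147, 0.692, -0.147]
wrist_force: [0.5, 0.6, -0.1]
width: 0.0856
```

Emit:
{"op": "carry_out", "data": {
  "steps": [
    [[0,0,0,-8.07,1],[0,0,0,-8.07,1],[0,0,0,0,1]]
  ]
}}

```text
t: 2.55
tcp_pos: [0.4103, 0.1603, 0.2503]
eef_rot: [0.705, 0.05, 0.705, -0.05]
wrist_force: [-0.6, 0.2, 0.6]
width: 0.0852
```

```bash
python3 - <<'E'
from cell import get_state, cams
from h import *
s=get_state();T=tool(s);print(s["t"],T[:3,3],yaw(T),T[:3,0],s["joint_positions"],s["wrist_force"])
c=cams.read_camera("wrist");cv2.imwrite("pics/c_wrist.png",c["image"])
print(proj(c,[[.434,.2258,.05],[.4158,.0938,.05],[.389,.0977,.05],[.4085,.2291,.05]],T))
E
```

```text
2.55 [0.41028424 0.16032989 0.25025184] -8.126998301741331 [-5.19912497e-05  1.14677292e-05 -9.99999999e-01] [ 1.01800002e-01 -1.33257850e-01  1.92787320e+00  1.71187335e-05
  1.34702786e+00  2.43639082e-01] [-0.58615599  0.21675299  0.55829159]
[[334.23749235 117.22468098]
 [333.15282081 229.78643044]
 [311.16404519 229.73001635]
 [310.48037443 117.53901373]]
```

View pics/c_wrist.png

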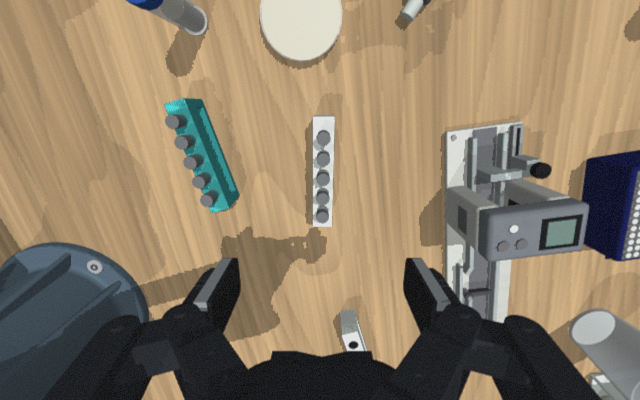

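```bash
python3 - <<'E'
import cv2
a=cv2.imread("pics/c_wrist.png")
cv2.imwrite("pics/d_wrist.png",cv2.resize(a[105:240,285:365],None,fx=4.4,fy=4.4,interpolation=cv2.INTER_CUBIC))
cv2.imwrite("pics/d2_wrist.png",cv2.resize(a[110:330,430:610],None,fx=2.7,fy=2.7,interpolation=cv2.INTER_CUBIC))
E
```

```text
(no output)
```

View pics/d_wrist.png

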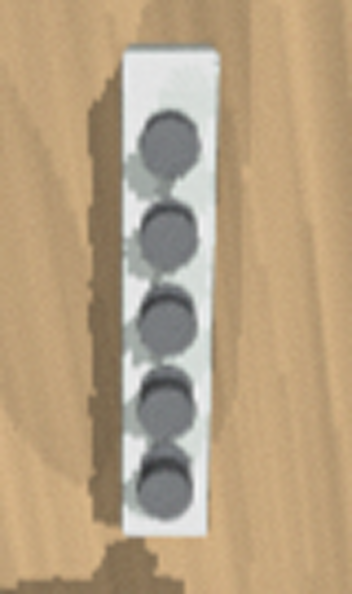

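```bash
python3 - <<'E'
from cell import get_state, cams
from h import *
s=get_state();T=tool(s);c=cams.read_camera("wrist")
k=4.4
Q=np.array([onz(c,((u+.5)/k-.5+285,(v+.5)/k-.5+105),.05,T) for u,v in [(124,51),(218,51),(207,535),(124,535)]])
print(Q.round(4),Q.mean(0),np.linalg.norm(Q-np.roll(Q,-1,0),axis=1))
a=(Q[0]+Q[1])/2;b=(Q[2]+Q[3])/2;d=a-b;h=np.degrees(np.arctan2(d[1],d[0]))-90;print(h)
for z in(.12,.043): print(delta(T,[*Q.mean(0)[:2],z],h))
E
```

```text
[[0.4115 0.2301 0.05  ]
 [0.4343 0.2268 0.05  ]
 [0.4143 0.0988 0.05  ]
 [0.3915 0.1022 0.05  ]] [0.41289786 0.16447964 0.05      ] [0.0230912  0.12950553 0.02313175 0.12949958]
-8.886798888650233
(array([130.2,   4.5,   2. ]), np.float64(0.52))
(array([207.2,   4.5,   2. ]), np.float64(0.52))
```

Emit:
{"op": "carry_out", "data": {
  "steps": [
    [[40,4.5,2.0,0.5,1],[40,0,0,0,1],[40,0,0,0,1],[40,0,0,0,1],[33,0,0,0,1]]
  ]
}}

```text
t: 3.15
tcp_pos: [0.4122, 0.1644, 0.0554]
eef_rot: [0.705, 0.055, 0.705, -0.055]
wrist_force: [0.3, 0.1, -0.3]
width: 0.0852
```

Emit:
{"op": "carry_out", "data": {
  "steps": [
    [[10,0,0,0,1],[0,0,0,0,1]]
  ]
}}

```text
t: 3.35
tcp_pos: [0.4119, 0.1644, 0.0463]
eef_rot: [0.704, 0.054, 0.706, -0.054]
wrist_force: [-0.4, 0.6, 0.2]
width: 0.0853
```

```bash
python3 - <<'E'
from cell import get_state, cams
from h import *
s=get_state();T=tool(s);print(s["t"],T[:3,3],yaw(T),s["wrist_force"])
c=cams.read_camera("wrist");cv2.imwrite("pics/e_wrist.png",c["image"])
E
```

```text
3.35 [0.41189492 0.16436498 0.04626591] -8.800225330758304 [-0.38127832  0.59103818  0.22399392]
```

View pics/e_wrist.png

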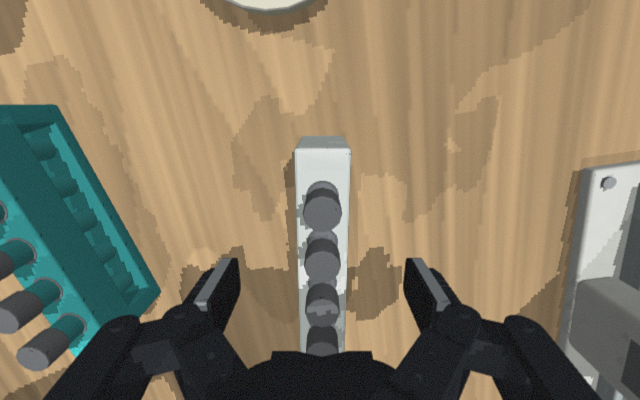

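Emit:
{"op": "carry_out", "data": {
  "steps": [
    [[0,0,0,0,-1],[0,0,0,0,-1],[0,0,0,0,-1],[0,0,0,0,-1],[0,0,0,0,-1]]
  ]
}}

```text
t: 3.9
tcp_pos: [0.4134, 0.1646, 0.0481]
eef_rot: [0.705, 0.054, 0.705, -0.054]
wrist_force: [-2.4, -0.3, 7.2]
width: 0.0228
```

Emit:
{"op": "carry_out", "data": {
  "steps": [
    [[0,0,0,0,-1],[0,0,0,0,-1],[-20,0,0,0,-1],[-40,0,0,0,-1],[-40,0,0,0,-1]]
  ]
}}

```text
t: 4.4
tcp_pos: [0.4118, 0.1644, 0.1477]
eef_rot: [0.704, 0.053, 0.706, -0.054]
wrist_force: [2.1, 0.9, -1.1]
width: 0.0226
```

```bash
python3 - <<'E'
from cell import get_state, cams
from h import *
s=get_state();T=tool(s);print(s["t"],T[:3,3],yaw(T),s["wrist_force"],s["width"])
c=cams.read_camera("wrist");cv2.imwrite("pics/f_wrist.png",c["image"])
E
```

```text
4.4 [0.41179271 0.16436068 0.14771203] -8.702733798605479 [ 2.07216273  0.91005836 -1.06703008] 0.022625294038590708
```

View pics/f_wrist.png

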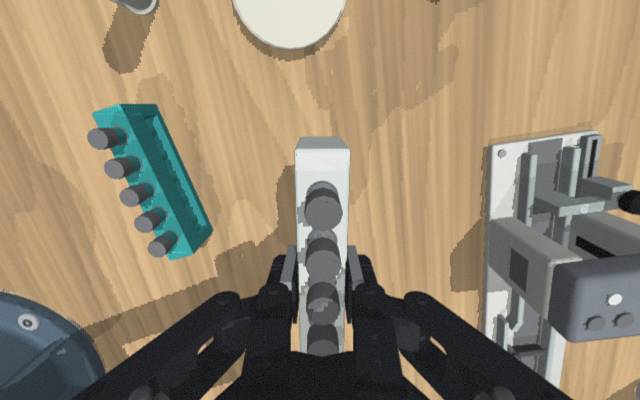

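```bash
python3 - <<'E'
from cell import get_state, cams
from h import *
s=get_state();T=tool(s);print(delta(T,[.616,-.135,.2],0))
E
```

```text
(array([ -44. , -266.4,  243.1]), np.float64(-8.67))
```

Emit:
{"op": "carry_out", "data": {
  "steps": [
    [[-44,0,0,0,-1],[0,-26.6,24.3,0,-1],[0,-26.6,24.3,0,-1],[0,-26.6,24.3,0,-1],[0,-26.6,24.3,0,-1]]
  ]
}}

```text
t: 4.95
tcp_pos: [0.4934, 0.0435, 0.1912]
eef_rot: [0.705, 0.054, 0.705, -0.054]
wrist_force: [0.8, 0.5, -2.0]
width: 0.0229
```

Emit:
{"op": "carry_out", "data": {
  "steps": [
    [[0,-26.6,24.3,0,-1],[0,-26.6,24.3,0,-1],[0,-26.6,24.3,0,-1],[0,-26.6,24.3,0,-1],[0,-26.6,24.3,0,-1]]
  ]
}}

```text
t: 5.45
tcp_pos: [0.5933, -0.1065, 0.1907]
eef_rot: [0.705, 0.054, 0.705, -0.054]
wrist_force: [0.8, -0.1, -1.1]
width: 0.0226
```

Emit:
{"op": "carry_out", "data": {
  "steps": [
    [[0,-26.6,24.3,0,-1],[0,0,0,-4.3,-1],[0,0,0,-4.3,-1],[0,0,0,0,-1],[0,0,0,0,-1]]
  ]
}}

```text
t: 5.95
tcp_pos: [0.6127, -0.135, 0.1908]
eef_rot: [0.707, 0.001, 0.707, -0.001]
wrist_force: [1.0, -0.3, -1.6]
width: 0.023
```

```bash
python3 - <<'E'
from cell import get_state, cams
from h import *
s=get_state();T=tool(s);print(s["t"],T[:3,3],yaw(T),s["wrist_force"],s["width"])
c=cams.read_camera("wrist");cv2.imwrite("pics/g_wrist.png",c["image"])
c=cams.read_camera("scene");cv2.imwrite("pics/g_scene.png",cv2.resize(c["image"][120:280,200:400],None,fx=3.75,fy=3.75,interpolation=cv2.INTER_CUBIC))
E
```

```text
5.95 [ 0.61266544 -0.13496459  0.19077229] -0.20472745297223266 [ 0.99243081 -0.33331016 -1.59088953] 0.02299040293554183
```

View pics/g_wrist.png

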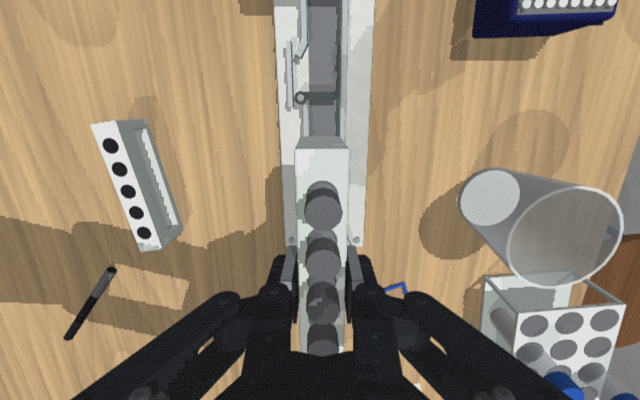

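View pics/g_scene.png

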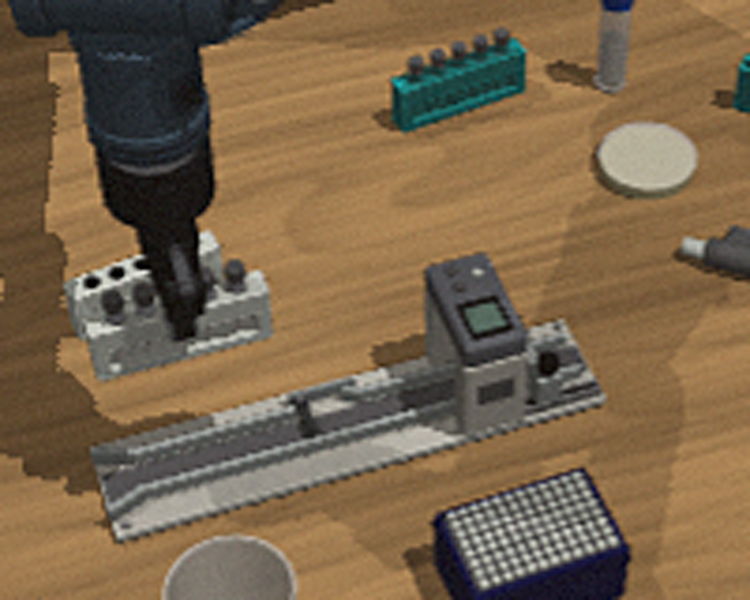

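```bash
python3 - <<'E'
import cv2
a=cv2.imread("pics/g_wrist.png")
cv2.imwrite("pics/g2.png",cv2.resize(a[0:130,260:390],None,fx=4.6,fy=4.6,interpolation=cv2.INTER_CUBIC))
cv2.imwrite("pics/g3.png",cv2.resize(a[130:260,260:390],None,fx=4.6,fy=4.6,interpolation=cv2.INTER_CUBIC))
E
```

```text
(no output)
```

View pics/g2.png

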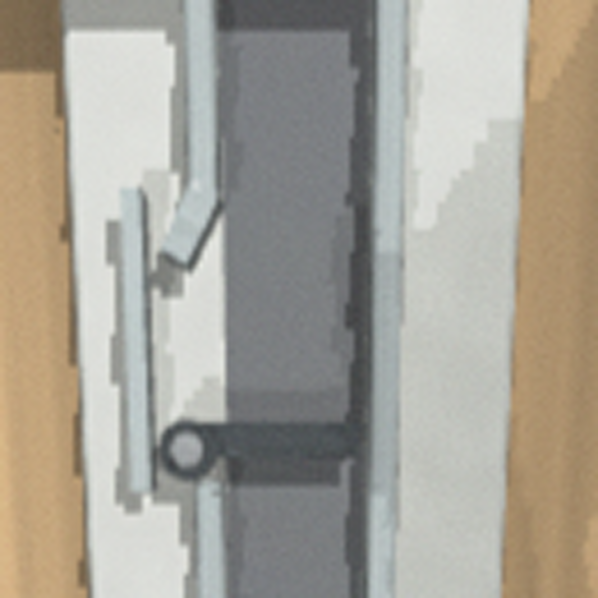

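View pics/g3.png

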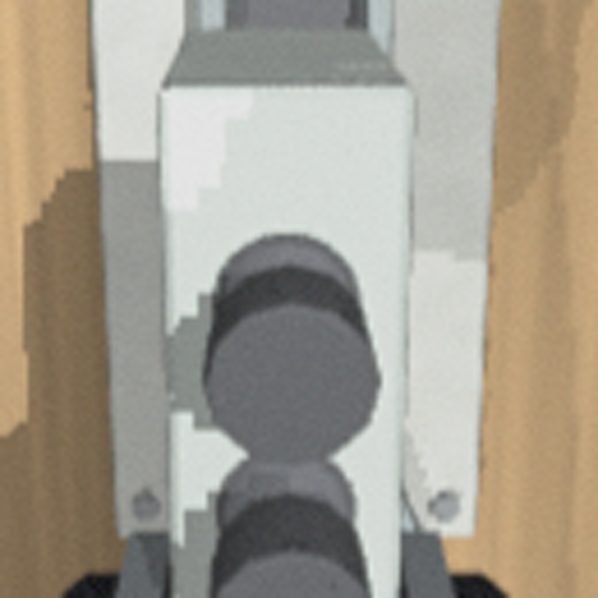

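```bash
python3 - <<'E'
from cell import get_state, cams
from h import *
s=get_state();T=tool(s);c=cams.read_camera("wrist")
k=4.6
def m(u,v,oy,z): return onz(c,((u+.5)/k-.5+260,(v+.5)/k-.5+oy),z,T).round(4)[:2]
print("tcp",T[:3,3],yaw(T))
for n,l,r,z in [("base far",(62,0,0),(529,0,0),.012),("base mid",(92,598,0),(501,598,0),.012),("base near",(119,520,130),(475,520,130),.012),("base end",(119,533,130),(475,533,130),.012),
  ("rail",(225,560,0),(372,560,0),.026),("rail far",(216,100,0),(376,100,0),.026),("gate near/far edge",(300,455,0),(300,425,0),.026),("pin",(187,449,0),(187,449,0),.028),
  ("rack far",(163,87,130),(411,87,130),T[2,3]+.003),("rack near",(172,590,130),(399,590,130),T[2,3]+.003)]:
    a,b=m(*l,z),m(*r,z); print(n,a,b,((a+b)/2).round(4),round(np.linalg.norm(a-b),4))
E
```

```text
tcp [ 0.61280138 -0.13486271  0.191118  ] -0.1604763537021158
base far [0.5701 0.0358] [0.6612 0.0356] [0.6156 0.0357] 0.0911
base mid [ 0.5703 -0.0779] [ 0.6615 -0.0781] [ 0.6159 -0.078 ] 0.0912
base near [ 0.5709 -0.2067] [ 0.6614 -0.2069] [ 0.6162 -0.2068] 0.0905
base end [ 0.5707 -0.2104] [ 0.6616 -0.2106] [ 0.6162 -0.2105] 0.0909
rail [ 0.6007 -0.0689] [ 0.6317 -0.069 ] [ 0.6162 -0.069 ] 0.031
rail far [0.6004 0.0155] [0.6308 0.0154] [0.6156 0.0154] 0.0304
gate near/far edge [ 0.6165 -0.0481] [ 0.6165 -0.0424] [ 0.6165 -0.0452] 0.0057
pin [ 0.5934 -0.0469] [ 0.5934 -0.0469] [ 0.5934 -0.0469] 0.0
rack far [ 0.6021 -0.07  ] [ 0.6247 -0.07  ] [ 0.6134 -0.07  ] 0.0226
rack near [ 0.6014 -0.1217] [ 0.6249 -0.1218] [ 0.6132 -0.1218] 0.0235
```

Emit:
{"op": "carry_out", "data": {
  "steps": [
    [[40,0,2.9,-0.3,-1],[40,0,0,0,-1],[30,0,0,0,-1],[8,0,0,0,-1],[0,0,0,0,-1]]
  ]
}}

```text
t: 6.6
tcp_pos: [0.6151, -0.1347, 0.0724]
eef_rot: [0.706, -0.001, 0.708, 0.002]
wrist_force: [-0.1, 0.3, -1.2]
width: 0.0227
```

```bash
python3 - <<'E'
from cell import get_state, cams
from h import *
s=get_state();T=tool(s);print(s["t"],T[:3,3],yaw(T),s["wrist_force"],s["width"])
c=cams.read_camera("wrist");cv2.imwrite("pics/i_wrist.png",c["image"])
c=cams.read_camera("scene");cv2.imwrite("pics/i_scene.png",cv2.resize(c["image"][150:290,200:370],None,fx=4.2,fy=4.2,interpolation=cv2.INTER_CUBIC))
E
```

```text
6.6 [ 0.61512819 -0.1347439   0.07235333] 0.19490914175154653 [-0.13466214  0.27268754 -1.18731455] 0.022714684138548595
```

View pics/i_wrist.png

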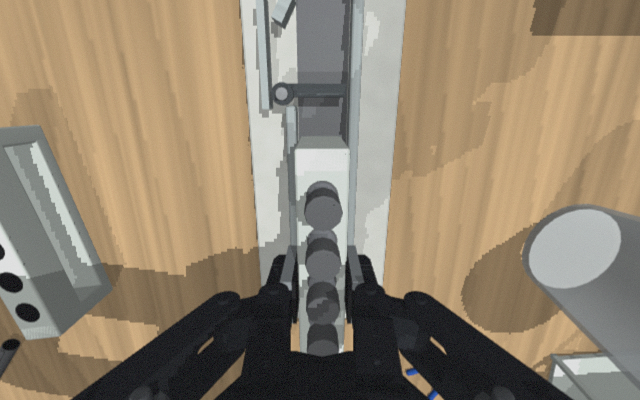

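View pics/i_scene.png

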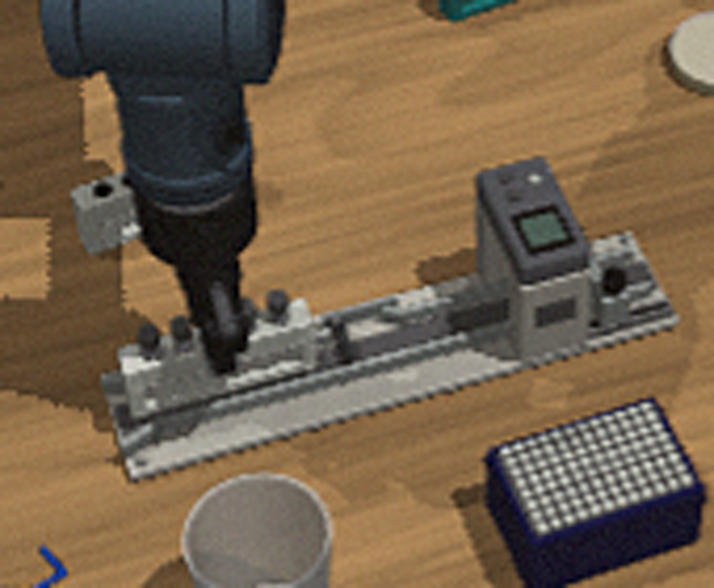

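Emit:
{"op": "carry_out", "data": {
  "steps": [
    [[4,0,0.4,0,-1],[4,0,0,0,-1],[3,0,0,0,-1],[0,0,0,0,-1]]
  ]
}}

```text
t: 7.1
tcp_pos: [0.6159, -0.1351, 0.062]
eef_rot: [0.707, -0.001, 0.707, 0.001]
wrist_force: [0.9, -0.1, -2.3]
width: 0.0229
```

Emit:
{"op": "carry_out", "data": {
  "steps": [
    [[1,0,0,0,-1],[0,0,0,0,-1]]
  ]
}}

```text
t: 7.3
tcp_pos: [0.6162, -0.1352, 0.0612]
eef_rot: [0.707, -0.001, 0.707, 0.001]
wrist_force: [0.5, -0.1, -1.3]
width: 0.0224
```

Emit:
{"op": "carry_out", "data": {
  "steps": [
    [[1,0,0,0,-1],[0,0,0,0,-1]]
  ]
}}

```text
t: 7.5
tcp_pos: [0.6163, -0.1352, 0.0602]
eef_rot: [0.707, -0.001, 0.707, 0.001]
wrist_force: [0.1, 0.1, -2.1]
width: 0.0233
```

Emit:
{"op": "carry_out", "data": {
  "steps": [
    [[1,0,0,0,-1],[0,0,0,0,-1]]
  ]
}}

```text
t: 7.7
tcp_pos: [0.6164, -0.1352, 0.0602]
eef_rot: [0.707, -0.001, 0.707, 0.001]
wrist_force: [-3.0, 0.9, 4.1]
width: 0.0228
```

Emit:
{"op": "carry_out", "data": {
  "steps": [
    [[0.7,0,0,0,-1],[0,0,0,0,-1]]
  ]
}}

```text
t: 7.9
tcp_pos: [0.6164, -0.1352, 0.0602]
eef_rot: [0.707, -0.001, 0.707, 0.001]
wrist_force: [-4.4, 2.0, 9.5]
width: 0.0229
```

Emit:
{"op": "carry_out", "data": {
  "steps": [
    [[0.7,0,0,0,-1],[0,0,0,0,-1]]
  ]
}}

```text
t: 8.1
tcp_pos: [0.6164, -0.1352, 0.0601]
eef_rot: [0.707, -0.001, 0.707, 0.001]
wrist_force: [-7.1, 3.2, 13.8]
width: 0.0228
```

Emit:
{"op": "carry_out", "data": {
  "steps": [
    [[-2,0,0,0,-1],[0,0,0,0,-0.5],[0,0,0,0,0.2],[0,0,0,0,0.2],[0,0,0,0,0.2]]
  ]
}}

```text
t: 8.6
tcp_pos: [0.6163, -0.1352, 0.0598]
eef_rot: [0.707, -0.001, 0.707, 0.001]
wrist_force: [-0.1, -0.0, -0.5]
width: 0.051
```

```bash
python3 - <<'E'
from cell import get_state, cams
from h import *
s=get_state();T=tool(s);print(s["t"],T[:3,3],yaw(T),s["wrist_force"],s["width"])
c=cams.read_camera("wrist");cv2.imwrite("pics/j_wrist.png",c["image"])
c=cams.read_camera("scene");cv2.imwrite("pics/j_scene.png",cv2.resize(c["image"][150:290,200:370],None,fx=4.2,fy=4.2,interpolation=cv2.INTER_CUBIC))
E
```

```text
8.6 [ 0.61631608 -0.13521088  0.05976771] 0.20103637472430128 [-0.09613178 -0.01543277 -0.49412007] 0.051041762510676034
```

View pics/j_wrist.png

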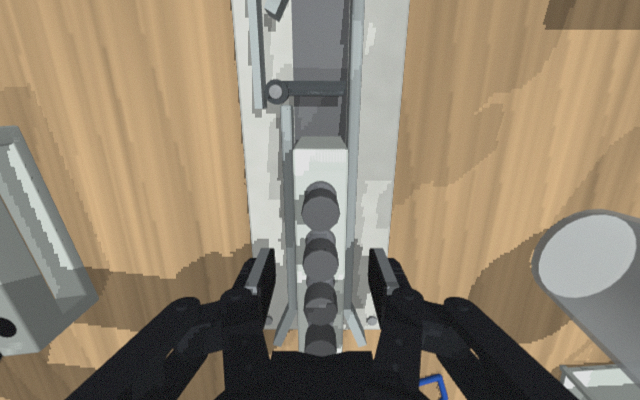

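View pics/j_scene.png

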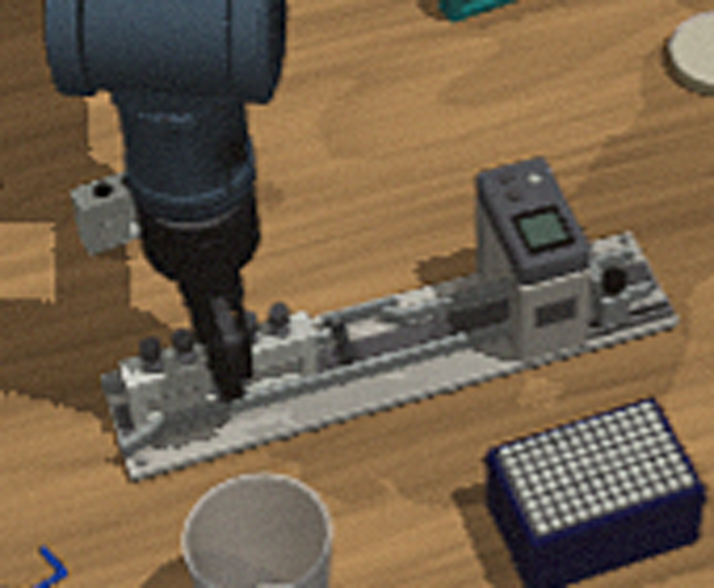

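Emit:
{"op": "carry_out", "data": {
  "steps": [
    [[-30,0,0,0,0.2],[-40,0,0,0,0.2],[-30,0,0,0,0.2],[0,-50,0,0,0.2],[0,-50,0,0,-1]]
  ]
}}

```text
t: 9.2
tcp_pos: [0.6179, -0.2353, 0.1621]
eef_rot: [0.708, -0.003, 0.706, 0.002]
wrist_force: [1.1, -0.4, -0.1]
width: 0.0383
```

Emit:
{"op": "carry_out", "data": {
  "steps": [
    [[0,0,0,-0.1,-1],[0,0,0,0,-1],[0,0,0,0,-1]]
  ]
}}

```text
t: 9.5
tcp_pos: [0.6164, -0.2342, 0.1594]
eef_rot: [0.707, -0.002, 0.707, 0.002]
wrist_force: [-1.4, -0.1, -0.3]
width: 0.0003
```

```bash
python3 - <<'E'
from cell import get_state, cams
from h import *
s=get_state();T=tool(s);print(s["t"],T[:3,3],yaw(T),s["wrist_force"],s["width"]); print(delta(T,[.616,-.235,.062],0.1))
c=cams.read_camera("wrist");cv2.imwrite("pics/k_wrist.png",c["image"])
E
```

```text
9.5 [ 0.61636392 -0.23421058  0.15936087] 0.3191266721626565 [-1.43576976 -0.12782229 -0.3366188 ] 0.00028523864550143664
(array([97.4, -0.9, -0.3]), np.float64(0.22))
```

View pics/k_wrist.png

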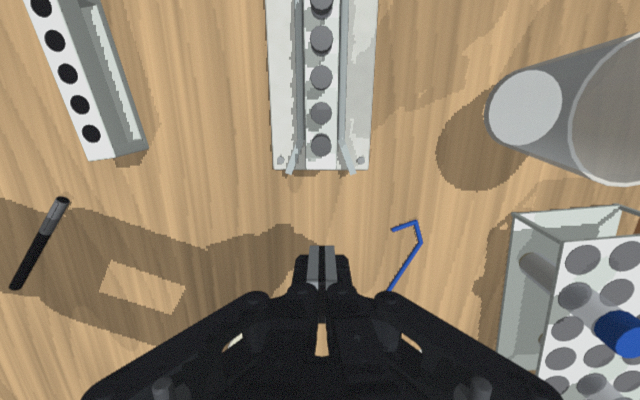

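Emit:
{"op": "carry_out", "data": {
  "steps": [
    [[40,0,-0.3,0.2,-1],[40,0,0,0,-1],[17,0,0,0,-1],[0,0,0,0,-1]]
  ]
}}

```text
t: 9.95
tcp_pos: [0.6143, -0.2327, 0.0595]
eef_rot: [0.705, 0.0, 0.709, 0.002]
wrist_force: [-0.1, -0.3, -0.2]
width: 0.0
```

```bash
python3 - <<'E'
from cell import get_state, cams
from h import *
s=get_state();T=tool(s);print(s["t"],T[:3,3],yaw(T),s["wrist_force"],s["width"])
c=cams.read_camera("wrist");cv2.imwrite("pics/l_wrist.png",c["image"])
c=cams.read_camera("scene");cv2.imwrite("pics/l_scene.png",cv2.resize(c["image"][150:290,180:370],None,fx=4.2,fy=4.2,interpolation=cv2.INTER_CUBIC))
E
```

```text
9.95 [ 0.6143051  -0.23274948  0.05952973] 0.18317561181720785 [-0.05536783 -0.33294127 -0.16308202] 4.409118946113287e-05
```

View pics/l_wrist.png

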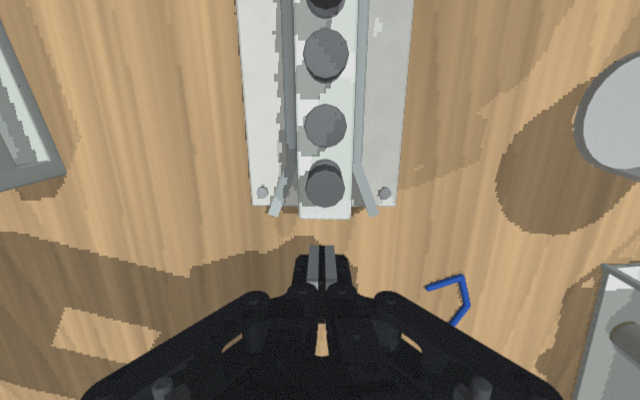

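View pics/l_scene.png

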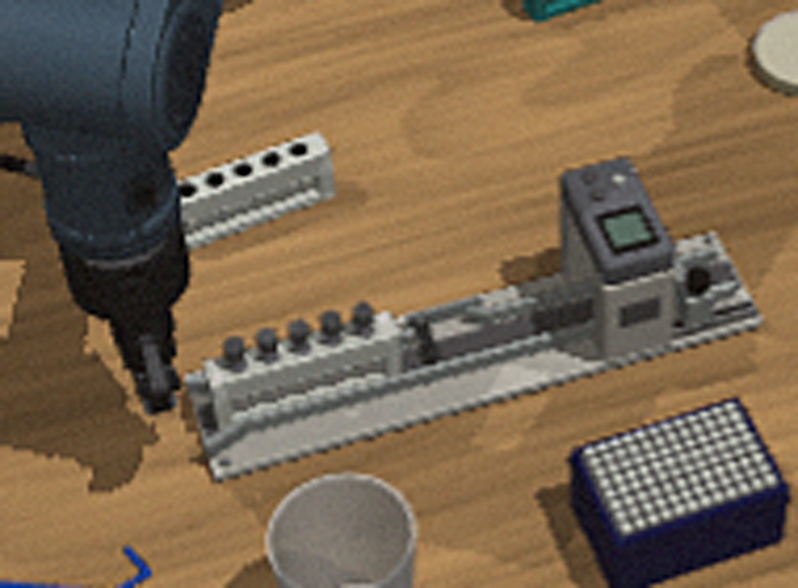

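Emit:
{"op": "carry_out", "data": {
  "steps": [
    [[-2,8,1.5,0,-1],[0,8,0,0,-1],[0,5,0,0,-1],[0,5,0,0,-1],[0,5,0,0,-1]]
  ]
}}

```text
t: 10.55
tcp_pos: [0.6184, -0.2044, 0.0659]
eef_rot: [0.708, -0.001, 0.707, 0.0]
wrist_force: [0.4, -3.5, 2.2]
width: 0.0
```

Emit:
{"op": "carry_out", "data": {
  "steps": [
    [[0,5,0,0,-1],[0,5,0,0,-1],[0,5,0,0,-1]]
  ]
}}

```text
t: 10.85
tcp_pos: [0.6178, -0.189, 0.065]
eef_rot: [0.707, -0.001, 0.707, 0.0]
wrist_force: [0.7, -2.7, 1.8]
width: 0.0002
```

```bash
python3 - <<'E'
from cell import get_state, cams
from h import *
s=get_state();T=tool(s);print(s["t"],T[:3,3],yaw(T),s["wrist_force"],s["width"])
c=cams.read_camera("wrist");cv2.imwrite("pics/m_wrist.png",c["image"])
c=cams.read_camera("scene");cv2.imwrite("pics/m_scene.png",cv2.resize(c["image"][150:290,180:370],None,fx=4.2,fy=4.2,interpolation=cv2.INTER_CUBIC))
E
```

```text
10.85 [ 0.61776401 -0.1890432   0.06498108] 0.09498727843491318 [ 0.6776309  -2.67440736  1.75063156] 0.0001644864146856689
```

View pics/m_wrist.png

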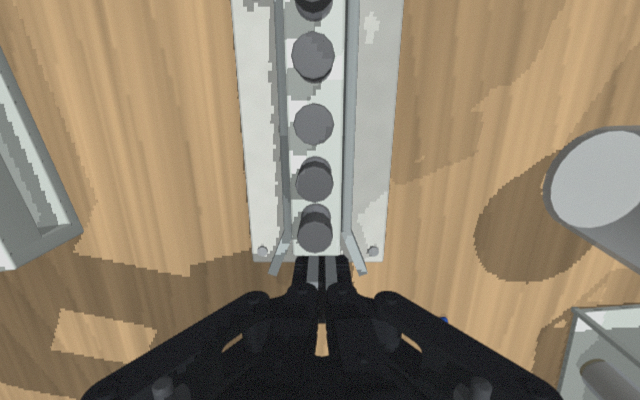

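View pics/m_scene.png

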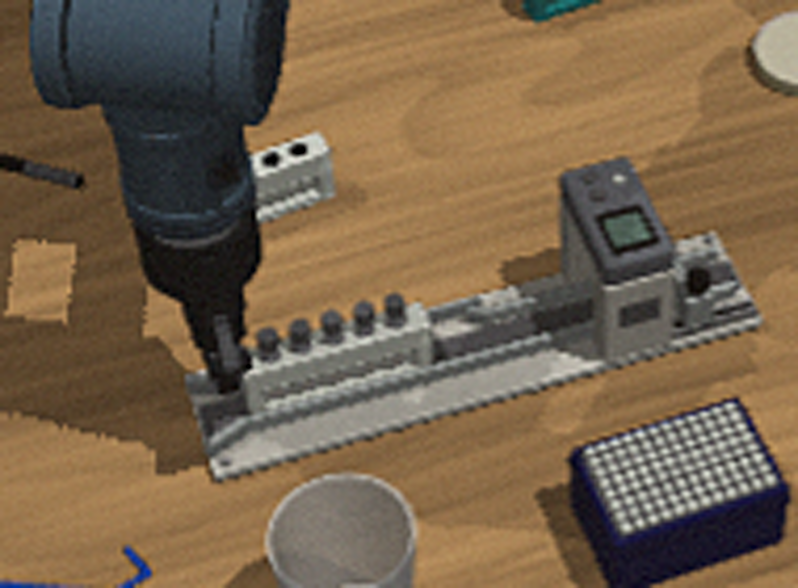

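Emit:
{"op": "carry_out", "data": {
  "steps": [
    [[1.5,8,-1,0,-1],[1,8,-1,0,-1],[0,8,0,0,-1],[0,8,0,0,-1],[0,8,0,0,-1]]
  ]
}}

```text
t: 11.45
tcp_pos: [0.616, -0.1492, 0.0628]
eef_rot: [0.707, -0.001, 0.707, 0.0]
wrist_force: [-0.1, -5.0, 3.9]
width: 0.0
```

Emit:
{"op": "carry_out", "data": {
  "steps": [
    [[0,8,0,0,-1],[0,8,0,0,-1],[0,8,0,0,-1],[0,8,0,0,-1],[0,8,0,0,-1]]
  ]
}}

```text
t: 11.95
tcp_pos: [0.6156, -0.1084, 0.0624]
eef_rot: [0.707, -0.001, 0.707, 0.001]
wrist_force: [0.8, -3.3, 4.1]
width: 0.0001
```

```bash
python3 - <<'E'
from cell import get_state, cams
from h import *
s=get_state();T=tool(s);print(s["t"],T[:3,3],yaw(T),s["wrist_force"],s["width"])
c=cams.read_camera("wrist");cv2.imwrite("pics/n_wrist.png",c["image"])
c=cams.read_camera("scene");cv2.imwrite("pics/n_scene.png",cv2.resize(c["image"][150:290,180:370],None,fx=4.2,fy=4.2,interpolation=cv2.INTER_CUBIC))
E
```

```text
11.95 [ 0.61557196 -0.10843299  0.06235041] 0.11035002281538421 [ 0.82973191 -3.33612327  4.14023567] 6.792002844466985e-05
```

View pics/n_wrist.png

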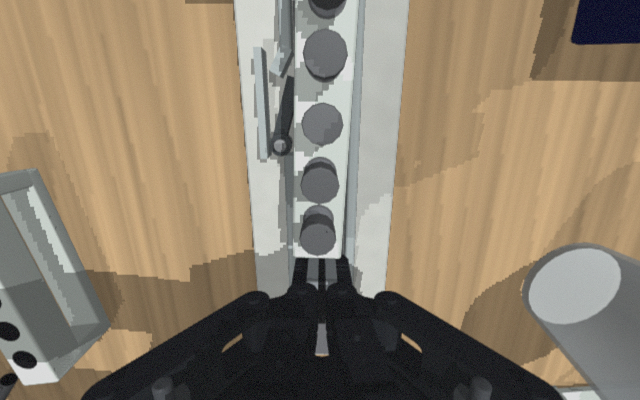

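View pics/n_scene.png

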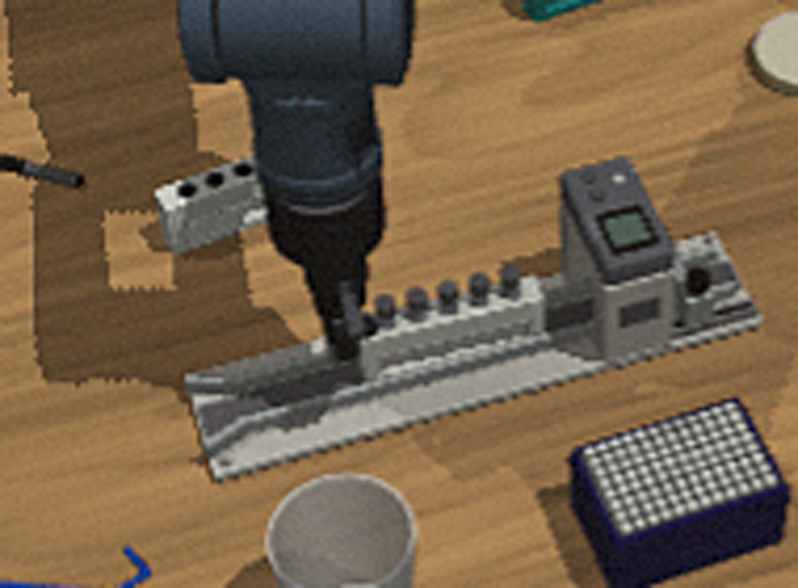

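Emit:
{"op": "carry_out", "data": {
  "steps": [
    [[0,8,0,0,-1],[0,8,0,0,-1],[0,8,0,0,-1],[0,8,0,0,-1],[0,8,0,0,-1]]
  ]
}}

```text
t: 12.55
tcp_pos: [0.6154, -0.0683, 0.0622]
eef_rot: [0.707, -0.001, 0.707, 0.001]
wrist_force: [1.9, -0.5, -0.4]
width: 0.0001
```

Emit:
{"op": "carry_out", "data": {
  "steps": [
    [[0,8,0,0,-1],[0,8,0,0,-1],[0,8,0,0,-1],[0,6,0,0,-1],[0,4,0,0,-1]]
  ]
}}

```text
t: 13.05
tcp_pos: [0.6155, -0.0346, 0.0625]
eef_rot: [0.707, -0.001, 0.707, 0.001]
wrist_force: [0.9, -1.2, 0.7]
width: -0.0001
```

```bash
python3 - <<'E'
from cell import get_state, cams
from h import *
s=get_state();T=tool(s);print(s["t"],T[:3,3],yaw(T),s["wrist_force"],s["width"])
c=cams.read_camera("wrist");cv2.imwrite("pics/o_wrist.png",c["image"])
c=cams.read_camera("scene");cv2.imwrite("pics/o_scene.png",cv2.resize(c["image"][150:290,220:380],None,fx=4.2,fy=4.2,interpolation=cv2.INTER_CUBIC))
E
```

```text
13.05 [ 0.61552052 -0.03456082  0.06249157] 0.1312506286413123 [ 0.86972914 -1.21838303  0.70298584] -0.0001297330338095122
```

View pics/o_wrist.png

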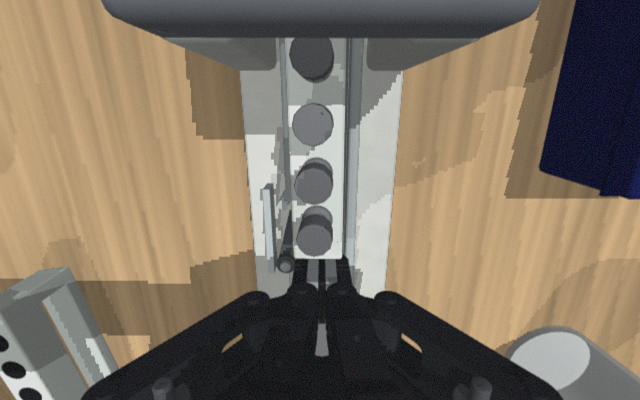

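View pics/o_scene.png

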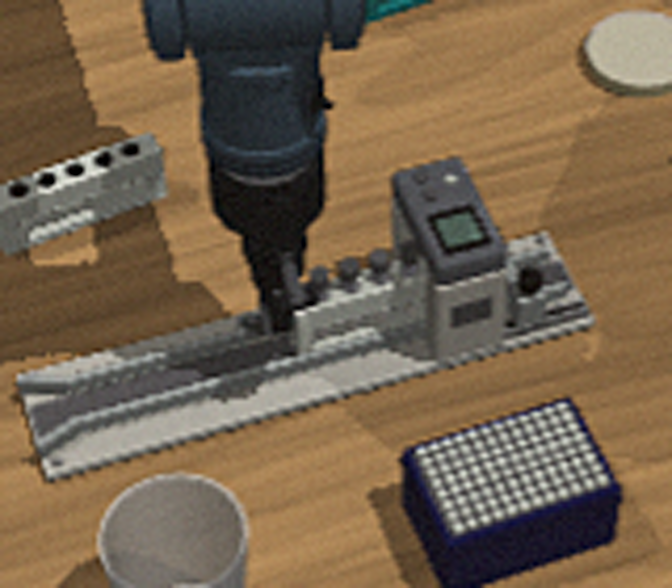

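```bash
python3 - <<'E'
from cell import get_state, cams
import cv2
from h import *
c=cams.read_camera("top")
f=lambda u,v:((u+.5)/6-.5+280,(v+.5)/6-.5+145)
for u in (165,185,188): print(u,onz(c,f(u,170),.051))
cv2.imwrite("pics/p_top.png",cv2.resize(c["image"][150:200,285:345],None,fx=10,fy=10,interpolation=cv2.INTER_CUBIC))
a=cv2.imread("pics/c_wrist.png");cv2.imwrite("pics/p_wrist.png",cv2.resize(a[115:265,440:590],None,fx=4,fy=4,interpolation=cv2.INTER_CUBIC))
E
```

```text
165 [0.6184288 0.1370492 0.051    ]
185 [0.61833869 0.12445616 0.051     ]
188 [0.61832527 0.12256737 0.051     ]
```

View pics/p_top.png

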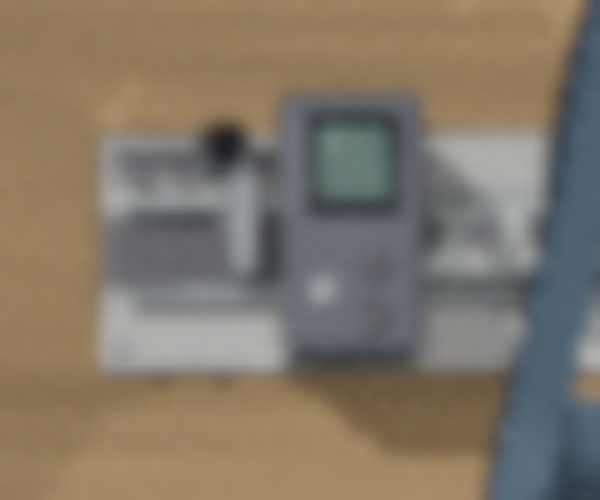

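View pics/p_wrist.png

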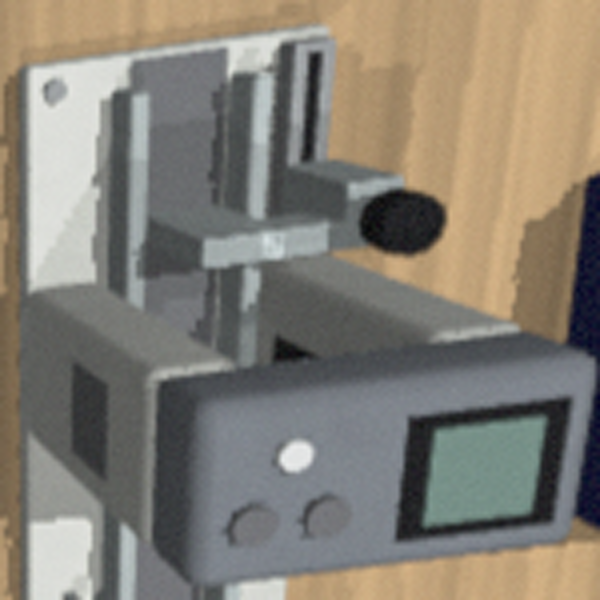

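```bash
python3 - <<'E'
from cell import get_state, cams
from h import *
c=cams.read_camera("wrist")
T=np.eye(4); a=np.radians(-8.127)
z=np.array([np.cos(a),np.sin(a),0]);x=np.array([0,0,-1.]);T[:3,:3]=np.c_[x,np.cross(z,x),z];T[:3,3]=[.41028,.16033,.25025]
for u,v in [(205,267),(265,260),(328,251),(205,238),(328,222),(205,268)]: print(u,v,onz(c,((u+.5)/4-.5+440,(v+.5)/4-.5+115),.051,T))
for u,v in [(23,68),(330,30)]: print("base end",onz(c,((u+.5)/4-.5+440,(v+.5)/4-.5+115),.012,T))
E
```

```text
205 267 [0.6046808  0.12930443 0.051     ]
265 260 [0.62178338 0.1289811  0.051     ]
328 251 [0.63963036 0.1291433  0.051     ]
205 238 [0.60427065 0.13805873 0.051     ]
328 222 [0.63893181 0.13786024 0.051     ]
205 268 [0.60469507 0.12899992 0.051     ]
base end [0.56833575 0.18770934 0.012     ]
base end [0.6608385  0.18595048 0.012     ]
```

Emit:
{"op": "carry_out", "data": {
  "steps": [
    [[0,4,0,0,-1],[0,4,0,0,-1],[0,3,0,0,-1],[0,2,0,0,-1]]
  ]
}}

```text
t: 13.65
tcp_pos: [0.6152, -0.0218, 0.0622]
eef_rot: [0.707, -0.001, 0.707, 0.001]
wrist_force: [-0.3, -1.3, -0.8]
width: -0.0003
```

Emit:
{"op": "carry_out", "data": {
  "steps": [
    [[0,1,0,0,-1]]
  ]
}}

```text
t: 13.75
tcp_pos: [0.6153, -0.0208, 0.0623]
eef_rot: [0.707, -0.001, 0.707, 0.001]
wrist_force: [-0.6, -1.6, -1.3]
width: 0.0002
```

Emit:
{"op": "carry_out", "data": {
  "steps": [
    [[0,1,0,0,-1]]
  ]
}}

```text
t: 13.85
tcp_pos: [0.6153, -0.0201, 0.0623]
eef_rot: [0.707, -0.001, 0.707, 0.001]
wrist_force: [-0.3, -2.4, -0.8]
width: -0.0001
```

Emit:
{"op": "carry_out", "data": {
  "steps": [
    [[0,1,0,0,-1]]
  ]
}}

```text
t: 13.95
tcp_pos: [0.6154, -0.0191, 0.0624]
eef_rot: [0.707, -0.001, 0.707, 0.001]
wrist_force: [0.1, -1.7, 0.0]
width: -0.0001
```

Emit:
{"op": "carry_out", "data": {
  "steps": [
    [[0,0.8,0,0,-1]]
  ]
}}

```text
t: 14.05
tcp_pos: [0.6154, -0.0184, 0.0623]
eef_rot: [0.707, -0.001, 0.707, 0.001]
wrist_force: [-0.4, -1.4, 0.3]
width: 0.0001
```

Emit:
{"op": "carry_out", "data": {
  "steps": [
    [[0,0.8,0,0,-1]]
  ]
}}

```text
t: 14.15
tcp_pos: [0.6154, -0.0176, 0.0624]
eef_rot: [0.707, -0.001, 0.707, 0.001]
wrist_force: [-1.2, -2.1, -0.1]
width: -0.0
```

Emit:
{"op": "carry_out", "data": {
  "steps": [
    [[0,0.8,0,0,-1]]
  ]
}}

```text
t: 14.25
tcp_pos: [0.6154, -0.0168, 0.0624]
eef_rot: [0.707, -0.001, 0.707, 0.001]
wrist_force: [-0.5, -1.7, -0.1]
width: 0.0001
```

Emit:
{"op": "carry_out", "data": {
  "steps": [
    [[0,0.8,0,0,-1]]
  ]
}}

```text
t: 14.35
tcp_pos: [0.6154, -0.0159, 0.0624]
eef_rot: [0.707, -0.001, 0.707, 0.001]
wrist_force: [-1.6, -0.5, -0.5]
width: 0.0001
```

Emit:
{"op": "carry_out", "data": {
  "steps": [
    [[0,0.8,0,0,-1]]
  ]
}}

```text
t: 14.45
tcp_pos: [0.6154, -0.0151, 0.0624]
eef_rot: [0.707, -0.001, 0.707, 0.001]
wrist_force: [-1.0, -1.9, -0.0]
width: -0.0001
```

Emit:
{"op": "carry_out", "data": {
  "steps": [
    [[0,0.8,0,0,-1]]
  ]
}}

```text
t: 14.55
tcp_pos: [0.6154, -0.0143, 0.0624]
eef_rot: [0.707, -0.001, 0.707, 0.001]
wrist_force: [-0.9, -2.1, 0.0]
width: 0.0002
```

Emit:
{"op": "carry_out", "data": {
  "steps": [
    [[0,0.8,0,0,-1]]
  ]
}}

```text
t: 14.65
tcp_pos: [0.6154, -0.0136, 0.0624]
eef_rot: [0.707, -0.001, 0.707, 0.001]
wrist_force: [0.4, -1.7, 0.6]
width: 0.0001
```

Emit:
{"op": "carry_out", "data": {
  "steps": [
    [[0,0.8,0,0,-1]]
  ]
}}

```text
t: 14.75
tcp_pos: [0.6154, -0.0128, 0.0624]
eef_rot: [0.707, -0.001, 0.707, 0.001]
wrist_force: [-1.1, -2.2, -0.0]
width: -0.0005
```

Emit:
{"op": "carry_out", "data": {
  "steps": [
    [[0,0.8,0,0,-1]]
  ]
}}

```text
t: 14.85
tcp_pos: [0.6154, -0.012, 0.0624]
eef_rot: [0.707, -0.001, 0.707, 0.001]
wrist_force: [0.0, -1.6, -0.3]
width: -0.0001
```

Emit:
{"op": "carry_out", "data": {
  "steps": [
    [[0,0.8,0,0,-1]]
  ]
}}

```text
t: 14.95
tcp_pos: [0.6154, -0.0117, 0.0624]
eef_rot: [0.707, -0.001, 0.707, 0.0]
wrist_force: [-1.5, -6.2, -0.3]
width: -0.0001
```

Emit:
{"op": "carry_out", "data": {
  "steps": [
    [[0,0,0,0,-1]]
  ]
}}

```text
t: 15.05
tcp_pos: [0.6154, -0.0117, 0.0624]
eef_rot: [0.707, -0.001, 0.707, 0.0]
wrist_force: [-1.3, -4.6, -0.1]
width: -0.0005
```

Emit:
{"op": "carry_out", "data": {
  "steps": [
    [[0,0.5,0,0,-1],[0,0,0,0,-1]]
  ]
}}

```text
t: 15.25
tcp_pos: [0.6154, -0.0117, 0.0624]
eef_rot: [0.707, -0.001, 0.707, 0.0]
wrist_force: [-1.4, -6.3, 0.3]
width: -0.0
```

```bash
python3 - <<'E'
from cell import get_state, cams
from h import *
s=get_state();T=tool(s);print(s["t"],T[:3,3],yaw(T),s["wrist_force"],s["width"])
c=cams.read_camera("wrist");cv2.imwrite("pics/q_wrist.png",c["image"])
c=cams.read_camera("scene");cv2.imwrite("pics/q_scene.png",cv2.resize(c["image"][170:260,220:370],None,fx=5.3,fy=5.3,interpolation=cv2.INTER_CUBIC))
c=cams.read_camera("top");cv2.imwrite("pics/q_top.png",cv2.resize(c["image"][150:200,285:345],None,fx=10,fy=10,interpolation=cv2.INTER_CUBIC))
E
```

```text
15.25 [ 0.61544866 -0.01166866  0.06243179] 0.09663218621251446 [-1.424061   -6.2888533   0.26992725] -3.321060262400802e-05
```

View pics/q_wrist.png

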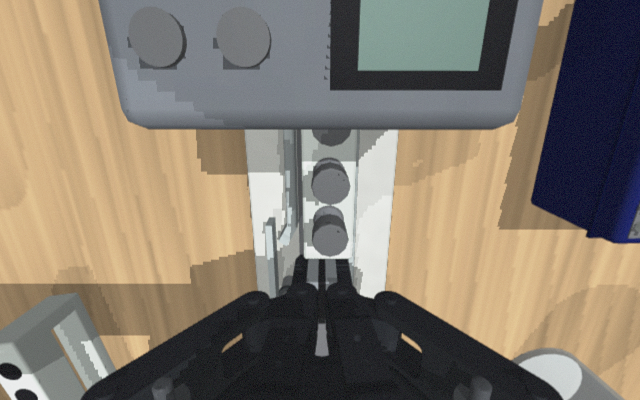

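View pics/q_scene.png

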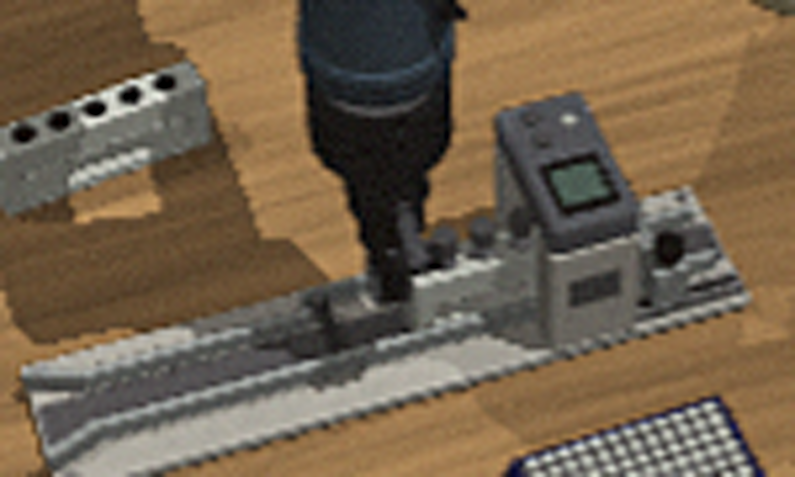

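View pics/q_top.png

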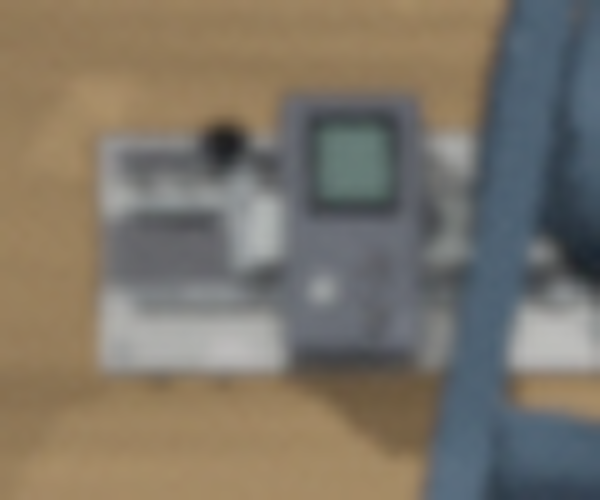

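Emit:
{"op": "carry_out", "data": {
  "steps": [
    [[0,-3,0,0,-1],[0,-10,0,0,-1],[0,-20,0,0,-1],[-40,0,0,0,-1],[-40,0,0,0,-1]]
  ]
}}

```text
t: 15.9
tcp_pos: [0.6143, -0.0442, 0.1417]
eef_rot: [0.706, 0.0, 0.708, 0.001]
wrist_force: [0.7, -0.1, -0.1]
width: 0.0001
```

Emit:
{"op": "carry_out", "data": {
  "steps": [
    [[-40,0,0,0,-1],[-40,0,0,0,-1],[0,-45,0,0,-1],[0,-45,0,0,-1],[0,-45,0,0,-1]]
  ]
}}

```text
t: 16.4
tcp_pos: [0.616, -0.18, 0.2233]
eef_rot: [0.708, -0.001, 0.706, 0.001]
wrist_force: [0.6, -0.4, -0.8]
width: 0.0003
```

Emit:
{"op": "carry_out", "data": {
  "steps": [
    [[0,-45,0,0,-1],[0,-45,0,0,-1],[0,0,0,0,-1]]
  ]
}}

```text
t: 16.7
tcp_pos: [0.6151, -0.275, 0.2223]
eef_rot: [0.707, 0.001, 0.707, -0.002]
wrist_force: [0.8, 0.6, -0.3]
width: 0.0001
```

```bash
python3 - <<'E'
from cell import get_state, cams
from h import *
s=get_state();T=tool(s);print(s["t"],T[:3,3],yaw(T),s["wrist_force"],s["width"])
c=cams.read_camera("wrist");cv2.imwrite("pics/r_wrist.png",c["image"])
c=cams.read_camera("scene");cv2.imwrite("pics/r_scene.png",cv2.resize(c["image"][170:260,220:370],None,fx=5.3,fy=5.3,interpolation=cv2.INTER_CUBIC))
c=cams.read_camera("top");cv2.imwrite("pics/r_top.png",cv2.resize(c["image"][150:200,285:365],None,fx=9,fy=9,interpolation=cv2.INTER_CUBIC))
E
```

```text
16.7 [ 0.61505069 -0.27499043  0.22234024] -0.22818254522979345 [ 0.752471    0.56748132 -0.25513419] 0.00012024461337980789
```

View pics/r_wrist.png

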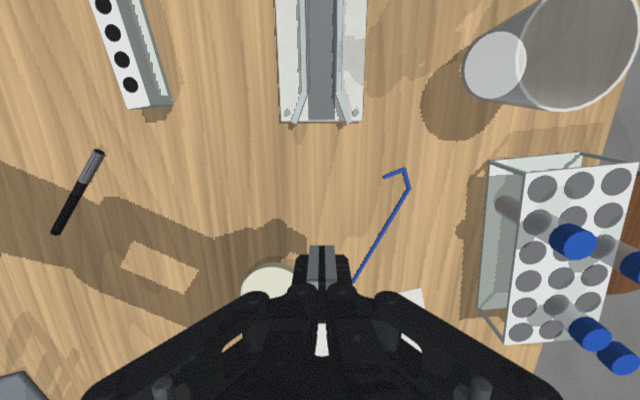

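View pics/r_scene.png

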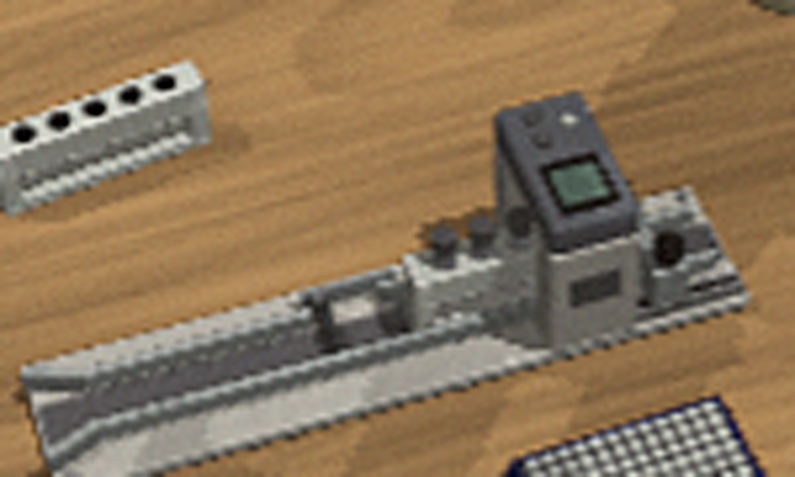

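View pics/r_top.png

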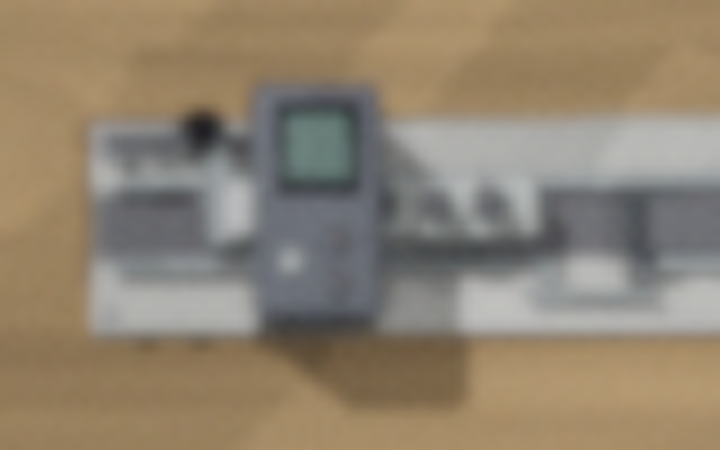

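Emit:
{"op": "carry_out", "data": {
  "steps": [
    [[-40,40,0,0,-1],[-20,45,0,0,-1],[0,45,0,0,-1],[0,45,0,0,-1],[0,45,0,0,-1]]
  ]
}}

```text
t: 17.35
tcp_pos: [0.615, -0.0497, 0.2783]
eef_rot: [0.707, -0.001, 0.707, 0.002]
wrist_force: [0.4, -0.7, -0.4]
width: -0.0001
```

Emit:
{"op": "carry_out", "data": {
  "steps": [
    [[0,45,0,0,-1],[0,45,0,0,-1],[0,45,0,0,-1],[0,0,0,0,-1],[0,0,0,0,-1]]
  ]
}}

```text
t: 17.85
tcp_pos: [0.6145, 0.0842, 0.2779]
eef_rot: [0.707, -0.002, 0.707, 0.002]
wrist_force: [-0.5, -1.2, -0.1]
width: 0.0002
```

```bash
python3 - <<'E'
from cell import get_state, cams
from h import *
s=get_state();T=tool(s);print(s["t"],T[:3,3],yaw(T),s["wrist_force"],s["width"])
c=cams.read_camera("wrist");cv2.imwrite("pics/s_wrist.png",c["image"])
print(proj(c,[[.616,.128,.051],[.6,.129,.051],[.63,.129,.051],[.616,-.001,.062]],T))
E
```

```text
17.85 [0.61452328 0.08417042 0.27790907] 0.37142560872401215 [-0.49382484 -1.24161467 -0.12151274] 0.00016857360945577102
[[322.60547377 137.26456469]
 [309.23085465 136.31976421]
 [334.31830363 136.49534324]
 [321.82631996 238.79279507]]
```

View pics/s_wrist.png

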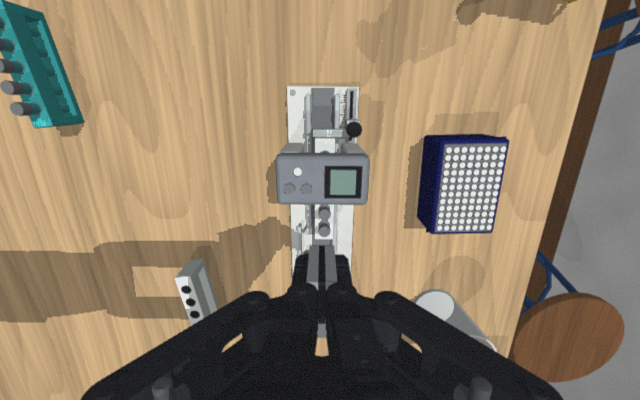

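```bash
python3 - <<'E'
import cv2
a=cv2.imread("pics/s_wrist.png");cv2.imwrite("pics/s2.png",cv2.resize(a[80:250,280:375],None,fx=3.5,fy=3.5,interpolation=cv2.INTER_CUBIC))
cv2.imwrite("pics/s3.png",cv2.resize(a[110:165,295:365],None,fx=10,fy=10,interpolation=cv2.INTER_CUBIC))
E
```

```text
(no output)
```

View pics/s2.png

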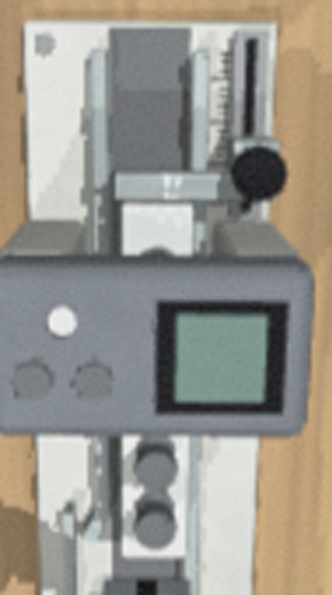

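View pics/s3.png

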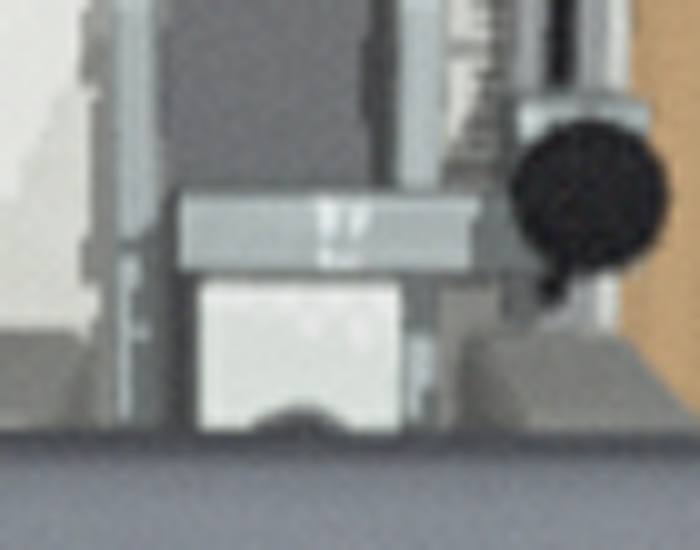

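```bash
python3 - <<'E'
from cell import get_state, cams
from h import *
s=get_state();T=tool(s)
c=cams.read_camera("wrist")
pr=lambda y,z:(proj(c,[[.616,y,z]],T)[0,1]-110+.5)*10-.5
for y in (.127,.128,.129,.130): print(y,"stop edge",pr(y,.051),"rack edge same y",pr(y,.062), "1mm back",pr(y-.001,.062))
E
```

```text
0.127 stop edge 273.2299621386313 rack edge same y 283.8976676371497 1mm back 292.65802661370753
0.128 stop edge 264.70816519474465 rack edge same y 275.12033303255646 1mm back 283.8976676371497
0.129 stop edge 256.1703402061029 rack edge same y 266.3259737726896 1mm back 275.12033303255646
0.13 stop edge 247.61644224528777 rack edge same y 257.51454064276527 1mm back 266.3259737726896
```

```bash
python3 -c "
from cell import job
print(job.sign_off())"
```

```text
the job is handed in; nothing more can be done
None
```

The rack with the five capped tubes is fully home against the end stop. The gate is shut behind it, and the job was handed in at about 18 s.

**What I did:** I gripped the rack across its middle and stood it on the lane floor at the mouth, with its front about 24 mm short of the shut gate. I let go, then pushed it from behind with the shut fingertips, through the gate and under the head. For the last 10 mm I moved about 0.8 mm at a time.

**Finding the stop:** The push force had been about 2 N while sliding. It rose to about 6 N and the tool stopped moving, and it did not move when I asked for another 0.5 mm. The highest force I read at the stop was 6.3 N, against the 15 N at which it gives way.

**Last checks:**
- **Rack at the stop:** In the last wrist picture the rack edge and the stop edge are about 10 enlarged pixels apart. Contact predicts 10.6, and a 1 mm gap would show about 19.
- **Stop setting:** The stop and its thumbscrew look to be where they were. My estimates of the face position differ by about 4 mm between the first top and wrist views, so this rests mainly on the low force.
- **Gate:** The scene and top pictures show it shut.
- **Other things on the bench:** The empty rack and the other items I could see look unmoved, though I did not measure each one.
- **Robot:** It is touching nothing, with the tool about 0.28 m above the bench.
- **Rack button:** I could not see it; that it is pressed in follows from the contact.

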